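# Square the blue slide box into the bench stop

## Task

The blue slide box has been left askew on the microscope bench. Push it along the tiles with your fingertips until its long side lies flush against the long rail of the dark metal bench stop and its end is up against the short middle stop. Do not pick it up or tip it, and leave the grey slide box, the little oil bottle and the culture dish where they are.

Things in the scene. Friction and masses are not known exactly. Their poses are not given: they have to be found in the camera images.
- blue_box: blue closed slide box, rigid, 92 mm (its x) by 120 mm (its y) by 34 mm high, white label on top, 0.25 to 0.49 kg, loose, slides on the bench. Too wide to grasp. Origin: centre of its underside, z up. Starts to the left or right of the middle stop, nearer the robot than the long rail, turned up to 0.35 rad; the grey box is on the other side
- bench_stop: fixed dark steel T-shaped stop, 25 mm high, turned up to 0.15 rad. Origin at bench level where the long rail's near face meets the centre line of the middle stop. Long rail: along y, -180 to +180 mm, x 0 to +12 mm. Middle stop: juts towards the robot, x 0 to -80 mm, y -6 to +6 mm. Box home: its centre at x -46 mm, y +66 or -66 mm in this frame, long side along the rail; either side will do
- grey_box: grey slide box of the same size and shape as the blue one, loose, to be left alone. Origin: centre of its underside
- oil_bottle: small amber immersion-oil bottle with a black cap, 32 mm across, 68 mm high, standing loose on the robot's side of the bench stop, to be left alone. Origin: centre of its underside
- culture_dish: closed round culture dish, white with a red top, 90 mm across, 16 mm high, loose, lying near the bottle on the robot's side of the bench stop, to be left alone. Origin: centre of its underside
There are look-alikes about, which are no part of the job. Of the things that look like the blue_box, the middle-sized one is meant.

How it is judged:
By the outcome, as a careful person would: the job done as asked, in the order asked, and still so for the second after the job is handed in, with the robot touching nothing.
It also fails if it takes over 72 s, if anything falls off the work surface, if the arm or the gripper's body presses on something with over 40 N, if the wrist force passes 120 N, or if a joint passes its speed limit or range.

## Robot

A 6-joint arm with a two-finger parallel gripper is mounted at the origin on the work surface. World frame = base frame: x ahead of the robot, y to its left, z up, the work surface at z = 0. Lengths are in mm, angles in degrees, forces in N, time in s.
With the tool pointing down it reaches from about 350 to 850 mm from the base axis. Payload 8.1 kg.
Tool frame: the origin (TCP) lies midway between the tips of the shut fingers; the grasp point (between the pads) lies 19 mm behind it; z points along the fingers, y is the line along which they close (so a half turn about z gives the same grasp; the last joint's range is limited). The gripper opens to 85 mm and grips with 20 to 120 N. Pads are 22 mm wide; open, the fingers measure 114 mm over their backs; the gripper's body (76 mm by 85 mm) begins 54 mm behind the grasp point. The pads swing forward as they close: fully open they stand 13 mm farther back than shut.
Start: joints at [60.138, 7.471, 85.268, -0, 87.261, -4.893], TCP at [253.261, 543.934, 231.292] pointing down, gripper open.
Joint ranges: [-169.43, 169.43], [-51.17, 129.36], [1.28, 143.12], [-76.62, 256.62], [0, 156.53], [-152.29, 152.29]. Speed limits (degrees/s): [136.94, 136.94, 159.86, 180, 180, 180].

## Interface

Orientations are given as [roll, pitch, yaw] about the fixed x, y, z axes, in that order (R = Rz(yaw) Ry(pitch) Rx(roll)).
In Python, from bench import sense, snapshot, order, finder gives the robot as it stands.
- The arm moves only by the tool send_rows, never from a script. Its argument "steps" is a list of rows, each a list of 2 entries, a list of its own where there are three numbers: the shift along the world's x, y, z in units of 30 mm (1.0 is 30 mm), then the turn, a rotation vector about the world's x, y, z in rad. In form: [[[dx, dy, dz], [wx, wy, wz]], ...]. A call has 1 to 10 rows; each row is the pose to reach, as a shift and turn from the pose commanded when the call began; what a row does not reach only later rows make up. A row lasts 1/8 s, in which the tool goes at most 62.5 mm and 10.7 degrees, less where a joint would pass 70% of its speed; a pose out of reach is approached as far as the arm can. A call with a gripper value outside its range is refused whole. "fingers" is the closure, from 0 (fully open) to 1 (shut), set as the call begins (left out, the last holds). The fingers move at their own pace and stop on an object; "squeeze" is the grip in N (left out, the last holds). Time passes only in rows, so rows that repeat a pose let the fingers close. It gives the time, the measured TCP pose, the force, the opening and the grip force at its end, in the units of the state.
- sense(): the state, without advancing time (a new reading comes with each control period).
- snapshot(name): name is "scene" or "top" or "wrist"; returns a dict with "img" (384x512x3 uint8, red, green, blue), "K" (3x3 intrinsics, pixels), "pose" (4x4, takes a point from camera to world coordinates). Camera axes: x right, y up, looking along -z (the intrinsics and any distortion apply to the point x, -y, -z); pixel columns grow to the right and rows downward; lengths in mm; the calibration is good to about 2 mm. A picture is of the moment at which its call begins. There is no depth.
- order.hand_in(): hands the job in; it is judged then, once.
Trained networks look in the newest picture that a camera, given by its name, has taken for a name from the list of things; names that differ only in an ending like _2 or _b are one class to them, and where a whole thing is asked for, a point or a joint stands for the part that bears it (a point fixed in the world has none). Each returns a list of dicts, best first, with "confidence" (0 to 1); they miss things now and then, are a little off and sometimes report something else, mostly with a low value. They report only what shows in the picture. A call takes as long as a camera call. They do not tell look-alikes from the thing itself.
- finder.find_in(label, camera): "box" ([left, top, width, height] as shares, 0 to 1, of the picture: columns of its width, rows of its height, round what is visible of it).
- finder.trace(label, camera): "mask" (384x512 bool, what is visible of it) and "box" ([left, top, width, height] as shares, 0 to 1, of the picture: columns of its width, rows of its height, round what is visible of it).
- finder.pinpoint(label, camera): "at" ([column, row] as shares, 0 to 1, of the picture: columns of its width, rows of its height: a listed point, or the origin of a listed thing).
The state is a dict: "time": time; "joint_pos": joint angles; "qd": joint speeds; "joint_efforts": joint torques, N m; "tool_pos": TCP position; "tcp_rot": TCP orientation; "ft_force": force on the tool from outside, world axes, zero at the start; "wrist_torque": the same for the moment, N m; "finger_gap": finger opening in mm; "grip_force": force on a finger pad.
Only numpy, scipy, OpenCV 4.12 (cv2) and the standard library are available. Lean on these libraries where they do the work, as an engineer would, in place of code of your own. Each camera call takes 0.05 s, during which the arm holds its last target. There are 200 camera calls.

## Working session

There is one attempt and no reset: what is moved stays moved. The work goes in short steps, Python scripts to look and compute and a tool call to move; the robot and the scene stay as the last step left them, time stands still between calls to the robot, and variables do not carry over. Pictures are saved under pics/ and viewed, at most 10 in all, crops included, and the job is handed in when it is done.

Besides the shell and the picture viewer there is one more tool, called after "Call:" by a JSON object that holds its "method" and its "body", one argument or row to a line. send_rows: Moves the arm, as the interface text tells. Its arguments: {"type":"object","properties":{"steps":{"type":"array"},"fingers":{"type":"number"},"squeeze":{"type":"number"}},"required":["steps"]}

```bash
mkdir -p pics
cat > h.py <<'E'
import numpy as np,cv2
from bench import sense,snapshot,order,finder
def ray(s,u,v):
    K,P=s["K"],s["pose"]
    d=np.array([(u-K[0,2])/K[0,0],-(v-K[1,2])/K[1,1],-1.0])
    return P[:3,3],P[:3,:3]@d
def toz(s,u,v,z):
    o,d=ray(s,u,v); return o+d*(z-o[2])/d[2]
def proj(s,p):
    P=s["pose"]; c=P[:3,:3].T@(np.array(p,float)-P[:3,3]); K=s["K"]
    return np.array([K[0,2]+K[0,0]*c[0]/-c[2], K[1,2]-K[1,1]*c[1]/-c[2]])
def save(n,img,sc=1.5):
    cv2.imwrite("pics/"+n,cv2.resize(img[:,:,::-1],None,fx=sc,fy=sc,interpolation=cv2.INTER_CUBIC))
E
python3 - <<'E'
from h import *
s=snapshot("top"); save("top1.png",s["img"]); print({k:(v if k!="img" else 0) for k,v in s.items()})
for l in ["blue_box","bench_stop","grey_box","oil_bottle","culture_dish"]:
    for f in finder.trace(l,"top"):
        m=f["mask"].astype(np.uint8); r=cv2.minAreaRect(cv2.findNonZero(m))
        p=toz(s,r[0][0],r[0][1],34 if 'box' in l else 15)
        print(l,round(f["confidence"],2),np.round(p),m.sum(),[np.round(toz(s,*q,34 if 'box' in l else 25)[:2]).tolist() for q in cv2.boxPoints(r)])
    for f in finder.pinpoint(l,"top"): print('  pin',f["confidence"],np.round(toz(s,f["at"][0]*512,f["at"][1]*384,0)))
E
```

```text
{'img': 0, 'K': array([[416.9195452 ,   0.        , 252.74858844],
       [  0.        , 416.9195452 , 185.10665823],
       [  0.        ,   0.        ,   1.        ]]), 'pose': array([[ 4.38445115e-03,  9.88086719e-01, -1.53835668e-01,
         4.02942638e+02],
       [-9.99908119e-01,  2.35862168e-03, -1.33488258e-02,
         8.75896695e+01],
       [-1.28269574e-02,  1.53880061e-01,  9.88006273e-01,
         1.06168284e+03],
       [ 0.00000000e+00,  0.00000000e+00,  0.00000000e+00,
         1.00000000e+00]])}
blue_box 0.68 [540. 242.  34.] 1785 [[496.0, 303.0], [590.0, 301.0], [584.0, 180.0], [491.0, 183.0]]
blue_box 0.62 [381. 178.  34.] 966 [[347.0, 220.0], [431.0, 201.0], [415.0, 135.0], [332.0, 155.0]]
blue_box 0.61 [540. 450.  34.] 4026 [[631.0, 529.0], [632.0, 382.0], [450.0, 374.0], [450.0, 517.0]]
  pin 0.95 [381. 180.   0.]
  pin 0.91 [544. 242.   0.]
  pin 0.66 [541. 445.   0.]
bench_stop 0.72 [655.  46.  15.] 1147 [[627.0, 229.0], [724.0, 220.0], [679.0, -137.0], [584.0, -123.0]]
  pin 0.86 [688.  47.   0.]
grey_box 0.82 [ 533. -264.   34.] 1945 [[555.0, -189.0], [600.0, -313.0], [510.0, -340.0], [466.0, -217.0]]
  pin 0.72 [ 526. -270.    0.]
oil_bottle 0.67 [444.  37.  15.] 118 [[457.0, 51.0], [457.0, 24.0], [430.0, 24.0], [430.0, 51.0]]
  pin 0.52 [446.  41.   0.]
culture_dish 0.94 [454. -42.  15.] 1009 [[497.0, 1.0], [497.0, -83.0], [411.0, -81.0], [411.0, 2.0]]
  pin 0.61 [460. -49.   0.]
```

View pics/top1.png

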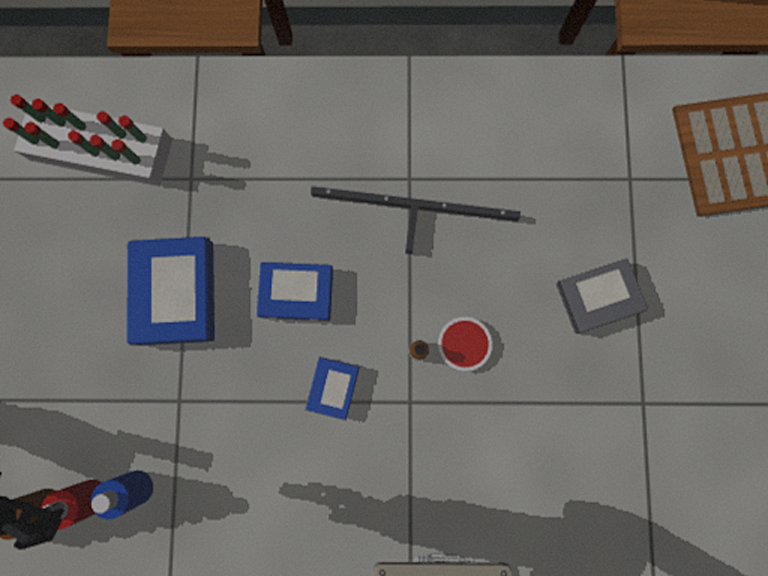

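The top view shows three blue boxes: large at (170,290), medium at (294,291) and small at (332,388). The medium one measures about 92x120 mm, so it is the target. The T-stop is at (412,205), the dish and bottle at (465,343) and (420,349), and the grey box at (602,296). Next I'll fit the poses.

```bash
cat >> h.py <<'E'
from scipy.optimize import minimize
def hulls(parts,p,s):
    m=np.zeros((384*4,512*4),np.uint8); c,sn=np.cos(p[2]),np.sin(p[2])
    for x0,x1,y0,y1,h in parts:
        pts=[proj(s,[p[0]+c*x-sn*y,p[1]+sn*x+c*y,z]) for x in(x0,x1) for y in(y0,y1) for z in(0,h)]
        cv2.fillConvexPoly(m,cv2.convexHull((np.array(pts)*4+2).astype(np.float32)).astype(np.int32),255)
    return cv2.resize(m,(512,384),interpolation=cv2.INTER_AREA)/255.
BOX=[(-46,46,-60,60,34)]
STOP=[(0,12,-180,180,25),(-80,0,-6,6,25)]
def fit(parts,mask,p0,s):
    f=lambda q:np.abs(hulls(parts,[p0[0]+q[0],p0[1]+q[1],p0[2]+q[2]/60],s)-mask).sum()
    r=minimize(f,[0,0,0],method="Nelder-Mead",options=dict(initial_simplex=[[0,0,0],[8,0,0],[0,8,0],[0,0,6]],xatol=.05,fatol=.3))
    return np.array(p0)+r.x/[1,1,60],r.fun,mask.sum()
def bluemask(s,p0):
    i=s["img"].astype(int); m=((i[:,:,2]>1.5*i[:,:,0])&(i[:,:,2]>40)).astype(np.uint8)
    n,l,st,ce=cv2.connectedComponentsWithStats(m)
    u=proj(s,[p0[0],p0[1],34]); k=min([j for j in range(1,n) if st[j,4]>200],key=lambda j:np.hypot(*(ce[j]-u)))
    m=(l==k).astype(np.uint8); cs,_=cv2.findContours(m,0,2); o=np.zeros_like(m); cv2.drawContours(o,cs,-1,1,-1); return o
def local(stop,b):
    c,sn=np.cos(stop[2]),np.sin(stop[2]); d=b[:2]-stop[:2]
    return np.array([c*d[0]+sn*d[1],-sn*d[0]+c*d[1],np.degrees(b[2]-stop[2])])
E
python3 - <<'E'
from h import *
s=snapshot("top")
b=fit(BOX,bluemask(s,[542,242]),[542,242,-.05],s); print(b)
t=fit(STOP,finder.trace("bench_stop","top")[0]["mask"].astype(float),[688,47,-.125],s); print(t)
i=s["img"].astype(int); g=i.max(2); roi=hulls([(-100,30,-200,200,25)],t[0],s)>0
dk=((g<62)&roi).astype(np.uint8)
hm=np.zeros_like(s["img"]);o=s["img"].copy()
for pr,p in((BOX,b[0]),(STOP,t[0])):
    h=(hulls(pr,p,s)>.5).astype(np.uint8);cs,_=cv2.findContours(h,0,2);cv2.drawContours(o,cs,-1,(255,255,0),1)
save("fit1.png",np.ascontiguousarray(o[90:260,150:380]),3.4)
print(local(t[0],b[0])); st=sense(); print(st["tool_pos"],st["tcp_rot"],st["ft_force"],st["time"])
E
```

```text
(array([ 5.43256458e+02,  2.43912628e+02, -4.60230040e-02]), np.float64(105.68627450980392), np.uint64(1768))
(array([ 6.89559955e+02,  4.24426861e+01, -1.22718613e-01]), np.float64(191.80392156862743), np.float64(1031.0))
[-169.86532575  182.04565852    4.39433472]
[253.27019822 543.934951   231.32673552] [1.79998141e+02 1.13006685e-04 1.55031392e+02] [ 0.23301035  0.02798007 -0.18771145] 0.65
```

View pics/fit1.png

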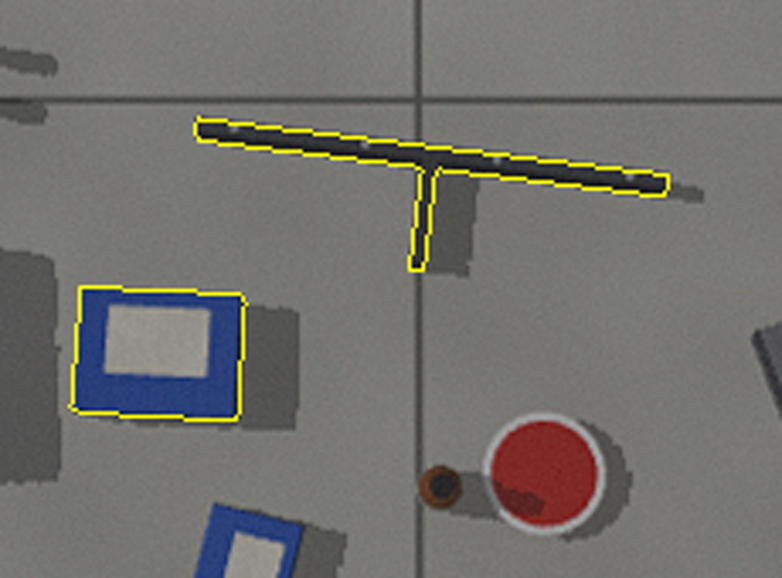

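Call:
{"method": "send_rows", "body": {
  "steps": [
    [[7.18,-9.7,0],[0,0,0.314]],
    [[7.18,-9.7,0],[0,0,0.314]],
    [[7.18,-9.7,0],[0,0,0.314]],
    [[7.18,-9.7,0],[0,0,0.314]],
    [[7.18,-9.7,0],[0,0,0.314]],
    [[7.18,-9.7,0],[0,0,0.314]],
    [[7.18,-9.7,0],[0,0,0.314]],
    [[7.18,-9.7,0],[0,0,0.314]],
    [[7.18,-9.7,0],[0,0,0.314]],
    [[7.18,-9.7,-3],[0,0,0.314]]
  ],
  "fingers": 0
}}

```text
time: 1.9
tool_pos: [472.2, 256.0, 174.2]
tcp_rot: [179.6, 0.6, 173.1]
ft_force: [0.3, 1.2, -1.2]
finger_gap: 85.3
grip_force: 0.0
```

Call:
{"method": "send_rows", "body": {
  "steps": [
    [[0,0,-2],[0,0,0]],
    [[0,0,-4],[0,0,0]],
    [[0,0,-4.5],[0,0,0]],
    [[0,0,-4.5],[0,0,0]],
    [[0,0,-4.5],[0,0,0]]
  ]
}}

```text
time: 2.52
tool_pos: [470.8, 254.2, 36.9]
tcp_rot: [179.9, 0.2, 173.1]
ft_force: [0.5, -0.2, 0.1]
finger_gap: 85.5
grip_force: 0.0
```

Run:
```python
from h import *
s=snapshot("scene"); save("sc1.png",s["img"]);st=sense();print(st["tool_pos"],st["tcp_rot"],st["ft_force"])
```

```text
[471.00158457 254.1442306   37.01763473] [179.85275526   0.26074269 173.04187322] [-0.06577628  0.06249737  0.27644225]
```

View pics/sc1.png

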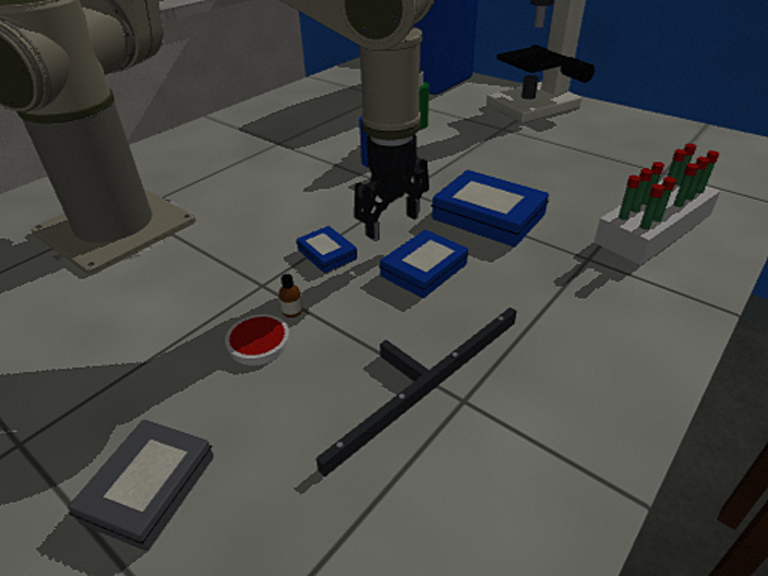

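The gripper at (390,190) hangs just behind the medium blue box at (423,262), and clears the small and large ones. Next it goes down.

Call:
{"method": "send_rows", "body": {
  "steps": [
    [[0,0,-0.6],[0,0,0]],
    [[0,0,-1.2],[0,0,0]],
    [[0,0,-1.2],[0,0,0]],
    [[0,0,-1.2],[0,0,0]]
  ]
}}

```text
time: 3.08
tool_pos: [468.3, 252.7, -2.7]
tcp_rot: [-180.0, -0.1, 173.0]
ft_force: [0.3, -0.4, 1.0]
finger_gap: 85.5
grip_force: 0.0
```

Call:
{"method": "send_rows", "body": {
  "steps": [
    [[0.36,-0.045,0],[0,0,0]],
    [[0.72,-0.09,0],[0,0,0]],
    [[1.08,-0.134,0],[0,0,0]],
    [[1.44,-0.178,0],[0,0,0]],
    [[1.8,-0.222,0],[0,0,0]],
    [[2.16,-0.267,0],[0,0,0]],
    [[2.52,-0.31,0],[0,0,0]],
    [[2.88,-0.355,0],[0,0,0]],
    [[3.24,-0.4,0],[0,0,0]],
    [[3.6,-0.444,0],[0,0,0]]
  ]
}}

```text
time: 4.32
tool_pos: [577.0, 239.6, -1.9]
tcp_rot: [-180.0, -0.1, 173.0]
ft_force: [-6.8, 1.3, 7.1]
finger_gap: 85.6
grip_force: 3.5
```

```bash
cat >> h.py <<'E'
T=np.array([689.56,42.44,-.12272])
def look(p0,name=None,extra=False):
    s=snapshot("top"); st=sense()
    b=fit(BOX,bluemask(s,p0),p0,s)
    t=local(T,np.r_[st["tool_pos"][:2],0])
    print("box local",np.round(local(T,b[0]),1),"world",np.round(b[0],3),"resid",b[1:],"tcp local",np.round(t[:2],1),"F",np.round(st["ft_force"],1),st["time"])
    if name:
        o=s["img"].copy()
        for pr,p in((BOX,b[0]),(STOP,T)):
            h=(hulls(pr,p,s)>.5).astype(np.uint8);cs,_=cv2.findContours(h,0,2);cv2.drawContours(o,cs,-1,(255,255,0),1)
        save(name,np.ascontiguousarray(o[90:260,150:380]),3.4)
E
python3 -c "
from h import *
look([615,230,-.12],'p1.png')"
```

```text
box local [-49.8 109.5  29.4] world [6.53519e+02 1.57210e+02 3.90000e-01] resid (np.float64(1493.6431372549018), np.uint64(319)) tcp local [-134.2  181.8] F [-1.7  0.2 -0.2] 4.375
```

View pics/p1.png

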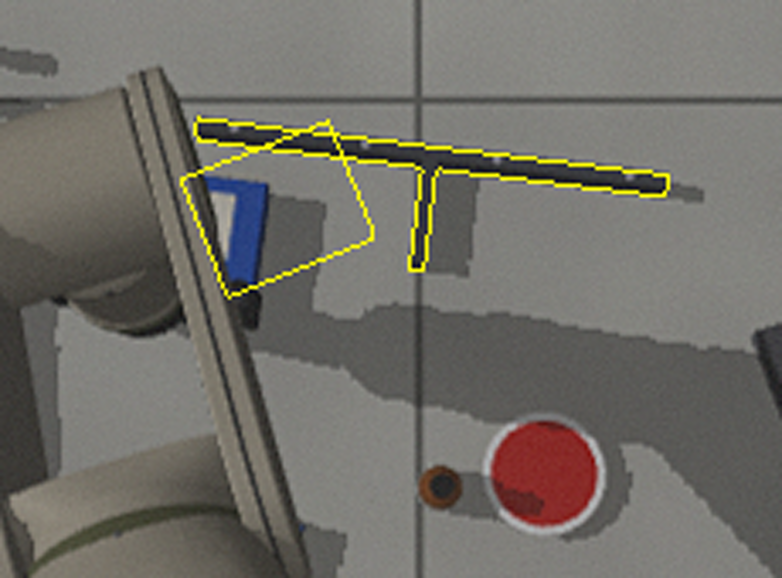

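The arm hides most of the box. Its visible end, around (250,230), looks parallel to the middle stop. I'll push a little further, back off and rise, then go round to the end face.

Call:
{"method": "send_rows", "body": {
  "steps": [
    [[0.26,-0.032,0],[0,0,0]],
    [[0.53,-0.065,0],[0,0,0]],
    [[0.53,-0.065,0],[0,0,0]],
    [[0,0,0],[0,0,0]],
    [[-0.5,0.06,0],[0,0,0]],
    [[-0.5,0.06,2],[0,0,0]],
    [[-0.5,0.06,4],[0,0,0]],
    [[-0.5,2,5],[0,0,0]],
    [[-0.5,4,5],[0,0,0]],
    [[-0.5,4.5,5],[0,0,0]]
  ]
}}

```text
time: 5.62
tool_pos: [561.5, 378.3, 148.7]
tcp_rot: [179.9, 0.1, 173.2]
ft_force: [-0.4, -0.0, -1.0]
finger_gap: 85.7
grip_force: 0.0
```

```bash
python3 -c "
from h import *
look([640,220,-.12],'p2.png')
st=sense();print(st['tool_pos'],st['joint_pos'])"
```

```text
box local [-6.15e+01  1.79e+02 -1.00e-01] world [ 6.50479e+02  2.27594e+02 -1.25000e-01] resid (np.float64(138.87058823529412), np.uint64(1711)) tcp local [-168.6  317.5] F [-2.  -0.8 -0.3] 5.675
[561.05592153 378.16516516 147.85797991] [ 2.96214249e+01  2.18544940e+01  7.72099182e+01  3.68132013e-02
  8.08626961e+01 -5.35764835e+01]
```

View pics/p2.png

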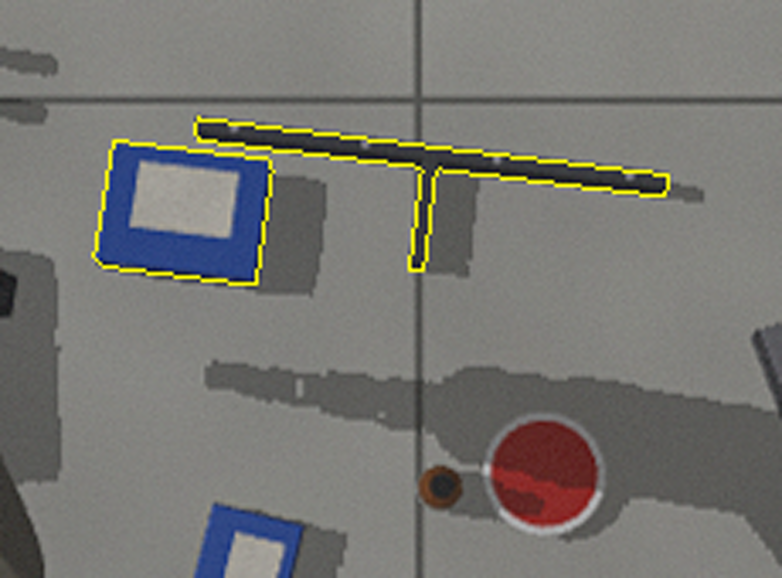

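The box is now parallel to the rail with a gap of about 15 mm. Its end is about 113 mm from home along the rail. Next I'll turn the tool 90° and push from the +y end.

Call:
{"method": "send_rows", "body": {
  "steps": [
    [[1,-0.7,0],[0,0,-0.17]],
    [[2,-1.4,0],[0,0,-0.34]],
    [[3.35,-2.0,0],[0,0,-0.51]],
    [[3.35,-2.0,0],[0,0,-0.68]],
    [[3.35,-2.0,0],[0,0,-0.85]],
    [[3.35,-2.0,0],[0,0,-1.02]],
    [[3.35,-2.0,0],[0,0,-1.19]],
    [[3.35,-2.0,0],[0,0,-1.36]],
    [[3.35,-2.0,0],[0,0,-1.53]],
    [[3.35,-2.0,0],[0,0,-1.571]]
  ],
  "fingers": 0.41
}}

```text
time: 6.92
tool_pos: [662.3, 312.7, 147.1]
tcp_rot: [-180.0, 0.1, 82.7]
ft_force: [0.4, 0.5, 0.1]
finger_gap: 50.5
grip_force: 0.0
```

Call:
{"method": "send_rows", "body": {
  "steps": [
    [[0,0,-1.5],[0,0,0]],
    [[0,0,-3],[0,0,0]],
    [[0,0,-4],[0,0,0]],
    [[0,0,-4],[0,0,0]],
    [[0,0,-4],[0,0,0]]
  ]
}}

```text
time: 7.55
tool_pos: [663.2, 314.0, 29.3]
tcp_rot: [179.9, -0.0, 83.0]
ft_force: [-0.4, -0.3, 0.7]
finger_gap: 50.1
grip_force: 0.0
```

Call:
{"method": "send_rows", "body": {
  "steps": [
    [[0,0,-0.5],[0,0,0]],
    [[0,0,-0.83],[0,0,0]],
    [[0,0,-0.83],[0,0,0]],
    [[0,0,-0.83],[0,0,0]]
  ]
}}

```text
time: 8.05
tool_pos: [662.1, 314.7, 2.9]
tcp_rot: [-180.0, 0.0, 83.0]
ft_force: [0.1, -0.9, -0.3]
finger_gap: 50.3
grip_force: 0.0
```

Call:
{"method": "send_rows", "body": {
  "steps": [
    [[-0.041,-0.331,0],[0,0,0]],
    [[-0.082,-0.662,0],[0,0,0]],
    [[-0.122,-0.993,0],[0,0,0]],
    [[-0.163,-1.324,0],[0,0,0]],
    [[-0.204,-1.655,0],[0,0,0]],
    [[-0.245,-1.986,0],[0,0,0]],
    [[-0.286,-2.317,0],[0,0,0]],
    [[-0.326,-2.648,0],[0,0,0]],
    [[-0.367,-2.98,0],[0,0,0]],
    [[-0.408,-3.31,0],[0,0,0]]
  ]
}}

```text
time: 9.3
tool_pos: [650.1, 215.0, 3.3]
tcp_rot: [180.0, -0.0, 83.0]
ft_force: [0.9, 5.8, 3.2]
finger_gap: 50.2
grip_force: 2.6
```

```bash
python3 -c "
from h import *
look([645,130,-.12],'p3.png')
st=sense();print(st['tool_pos'])"
```

```text
box local [-60.1  90.4   0.2] world [ 6.41004e+02  1.39468e+02 -1.18000e-01] resid (np.float64(1291.9333333333332), np.uint64(530)) tcp local [-60.2 165. ] F [0.7 1.7 2.2] 9.35
[650.02060383 213.53722239   3.10767737]
```

View pics/p3.png

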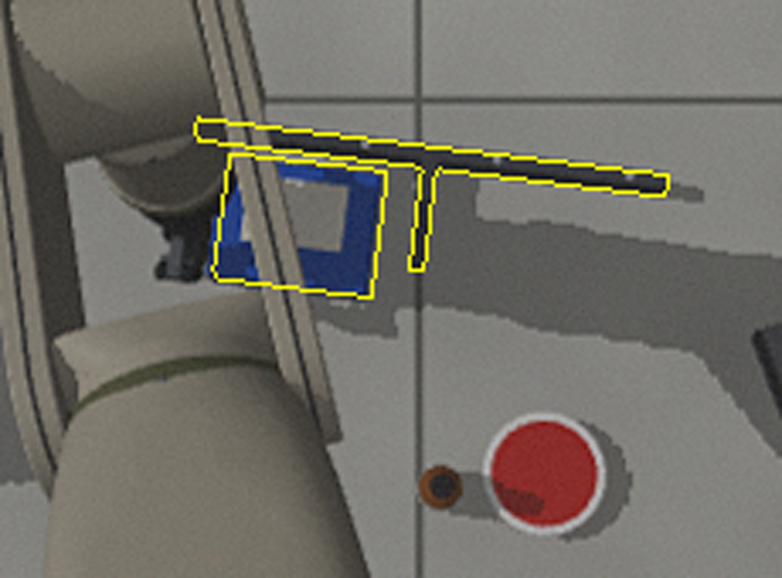

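The box at (297,225) is still parallel, with about 25 mm left to the middle stop. I'll carry on slowly and watch the force.

Call:
{"method": "send_rows", "body": {
  "steps": [
    [[-0.03,-0.24,0],[0,0,0]],
    [[-0.06,-0.48,0],[0,0,0]],
    [[-0.09,-0.7,0],[0,0,0]],
    [[-0.094,-0.76,0],[0,0,0]],
    [[-0.098,-0.8,0],[0,0,0]]
  ]
}}

```text
time: 9.98
tool_pos: [647.0, 191.4, 3.0]
tcp_rot: [180.0, -0.0, 83.0]
ft_force: [0.7, 5.5, 3.9]
finger_gap: 50.2
grip_force: 2.6
```

Call:
{"method": "send_rows", "body": {
  "steps": [
    [[-0.006,-0.05,0],[0,0,0]],
    [[-0.012,-0.1,0],[0,0,0]],
    [[-0.012,-0.1,0],[0,0,0]]
  ]
}}

```text
time: 10.35
tool_pos: [646.7, 188.4, 3.0]
tcp_rot: [180.0, -0.0, 83.0]
ft_force: [0.7, 4.5, 4.5]
finger_gap: 50.4
grip_force: 2.2
```

Call:
{"method": "send_rows", "body": {
  "steps": [
    [[-0.006,-0.05,0],[0,0,0]],
    [[-0.006,-0.05,0],[0,0,0]]
  ]
}}

```text
time: 10.6
tool_pos: [646.5, 187.0, 3.0]
tcp_rot: [180.0, -0.0, 83.0]
ft_force: [0.5, 5.8, 3.8]
finger_gap: 50.4
grip_force: 2.4
```

Call:
{"method": "send_rows", "body": {
  "steps": [
    [[-0.006,-0.05,0],[0,0,0]],
    [[-0.006,-0.05,0],[0,0,0]]
  ]
}}

```text
time: 10.85
tool_pos: [646.4, 186.3, 3.0]
tcp_rot: [180.0, -0.1, 83.0]
ft_force: [1.5, 7.8, 4.1]
finger_gap: 50.2
grip_force: 4.2
```

Call:
{"method": "send_rows", "body": {
  "steps": [
    [[-0.006,-0.05,0],[0,0,0]],
    [[-0.006,-0.05,0],[0,0,0]]
  ]
}}

```text
time: 11.1
tool_pos: [646.4, 186.3, 3.1]
tcp_rot: [179.9, -0.2, 83.0]
ft_force: [3.0, 14.2, -0.2]
finger_gap: 50.3
grip_force: 7.3
```

Contact with the middle stop: the force jumped at exactly the predicted position. I'll back off, rise, turn back and push squarely toward the rail.

Call:
{"method": "send_rows", "body": {
  "steps": [
    [[0.04,0.33,0],[0,0,0]],
    [[0.06,0.5,0],[0,0,0]],
    [[0.06,0.5,1.5],[0,0,0]],
    [[0.06,0.5,3.5],[0,0,0]],
    [[0.06,0.5,5],[0,0,0.17]],
    [[0.06,0.5,5],[0,0,0.34]],
    [[-1,-0.5,5],[0,0,0.51]],
    [[-2,-1.5,5],[0,0,0.68]],
    [[-2.92,-2.04,5],[0,0,0.85]],
    [[-2.92,-2.04,5],[0,0,1.02]]
  ],
  "fingers": 0.41
}}

```text
time: 12.35
tool_pos: [556.3, 120.9, 152.0]
tcp_rot: [-179.8, -0.1, 141.7]
ft_force: [-0.2, 0.6, 0.2]
finger_gap: 50.2
grip_force: 0.0
```

Call:
{"method": "send_rows", "body": {
  "steps": [
    [[0,0,0],[0,0,0.18]],
    [[0,0,0],[0,0,0.36]],
    [[0,0,0],[0,0,0.551]],
    [[0,0,0],[0,0,0.551]],
    [[0,0,0],[0,0,0.551]]
  ],
  "fingers": 0
}}

```text
time: 12.98
tool_pos: [558.3, 122.4, 152.6]
tcp_rot: [-180.0, -0.0, 172.8]
ft_force: [-0.4, -0.6, 0.5]
finger_gap: 85.2
grip_force: 0.0
```

```bash
python3 -c "
from h import *
look([637,115,-.12],'p4.png')
st=sense();print(st['tool_pos'],st['tcp_rot'])"
```

```text
box local [-61.5  69.6   0.2] world [ 6.37e+02  1.19e+02 -1.20e-01] resid (np.float64(2147.788235294118), np.uint64(332)) tcp local [-140.    63.3] F [0.4 0.3 0.4] 13.025
[558.35342814 122.44168362 152.68854943] [-1.79978794e+02 -2.31795300e-02  1.72809451e+02]
```

View pics/p4.png

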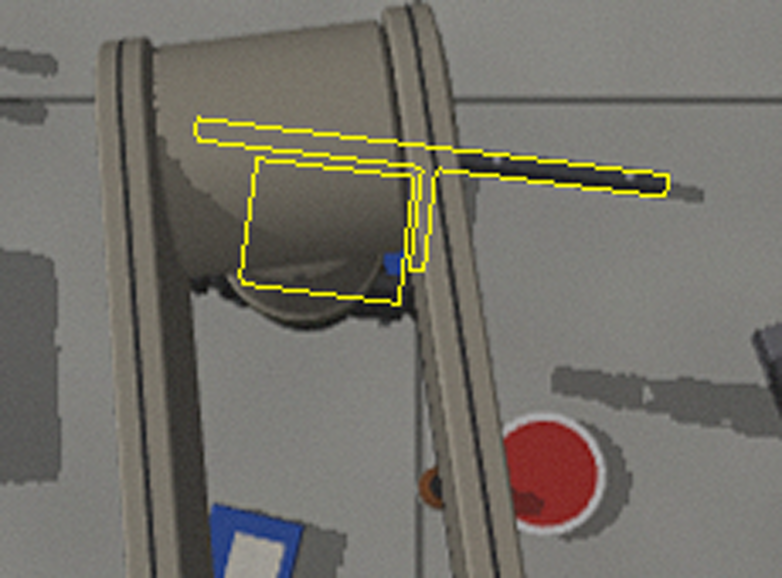

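The arm hides the box here, so I'll go on by contact. I'm descending behind the near face.

Call:
{"method": "send_rows", "body": {
  "steps": [
    [[0,0.05,-1.5],[0,0,0]],
    [[0,0.05,-3],[0,0,0]],
    [[0,0.05,-4.2],[0,0,0]],
    [[0,0.05,-4.8],[0,0,0]],
    [[0,0.05,-5.15],[0,0,0]],
    [[0,0.05,-5.15],[0,0,0]],
    [[0,0.05,-5.15],[0,0,0]]
  ]
}}

```text
time: 13.9
tool_pos: [559.8, 124.3, -0.0]
tcp_rot: [180.0, 0.1, 173.0]
ft_force: [-1.1, 0.1, 0.8]
finger_gap: 85.4
grip_force: 0.0
```

Call:
{"method": "send_rows", "body": {
  "steps": [
    [[0.2,-0.024,0],[0,0,0]],
    [[0.4,-0.048,0],[0,0,0]],
    [[0.6,-0.073,0],[0,0,0]],
    [[0.8,-0.098,0],[0,0,0]],
    [[0.9,-0.11,0],[0,0,0]]
  ]
}}

```text
time: 14.52
tool_pos: [585.0, 120.9, -1.8]
tcp_rot: [-180.0, -0.1, 173.0]
ft_force: [-6.9, 1.3, 5.0]
finger_gap: 85.7
grip_force: 3.2
```

Call:
{"method": "send_rows", "body": {
  "steps": [
    [[0.1,-0.012,0],[0,0,0]],
    [[0.2,-0.024,0],[0,0,0]],
    [[0.2,-0.024,0],[0,0,0]]
  ]
}}

```text
time: 14.9
tool_pos: [591.3, 120.1, -1.8]
tcp_rot: [-180.0, -0.0, 173.0]
ft_force: [-3.5, 0.9, 1.3]
finger_gap: 85.2
grip_force: 1.5
```

Call:
{"method": "send_rows", "body": {
  "steps": [
    [[0.05,-0.006,0],[0,0,0]],
    [[0.05,-0.006,0],[0,0,0]]
  ]
}}

```text
time: 15.15
tool_pos: [592.7, 120.0, -1.8]
tcp_rot: [-180.0, -0.0, 173.0]
ft_force: [-4.6, 1.6, 1.7]
finger_gap: 85.1
grip_force: 1.9
```

Call:
{"method": "send_rows", "body": {
  "steps": [
    [[0.05,-0.006,0],[0,0,0]],
    [[0.05,-0.006,0],[0,0,0]]
  ]
}}

```text
time: 15.4
tool_pos: [594.4, 119.7, -1.8]
tcp_rot: [-180.0, -0.0, 173.0]
ft_force: [-2.9, 1.0, -0.1]
finger_gap: 85.0
grip_force: 1.3
```

Call:
{"method": "send_rows", "body": {
  "steps": [
    [[0.05,-0.006,0],[0,0,0]],
    [[0.05,-0.006,0],[0,0,0]]
  ]
}}

```text
time: 15.65
tool_pos: [596.1, 119.5, -1.8]
tcp_rot: [180.0, 0.0, 173.0]
ft_force: [-1.5, 0.9, -1.1]
finger_gap: 85.3
grip_force: 0.8
```

Call:
{"method": "send_rows", "body": {
  "steps": [
    [[0.05,-0.006,0],[0,0,0]],
    [[0.05,-0.006,0],[0,0,0]]
  ]
}}

```text
time: 15.9
tool_pos: [597.0, 119.4, -1.8]
tcp_rot: [-180.0, -0.1, 173.0]
ft_force: [-4.2, 1.2, 1.2]
finger_gap: 85.3
grip_force: 2.4
```

Call:
{"method": "send_rows", "body": {
  "steps": [
    [[0.04,-0.005,0],[0,0,0]],
    [[0.04,-0.005,0],[0,0,0]]
  ]
}}

```text
time: 16.15
tool_pos: [597.0, 119.4, -1.8]
tcp_rot: [-180.0, -0.2, 173.0]
ft_force: [-12.2, 1.4, 7.2]
finger_gap: 85.2
grip_force: 5.9
```

The box has stopped at the rail. I'll press once more to seat it, withdraw, and get the arm out of view.

Call:
{"method": "send_rows", "body": {
  "steps": [
    [[0.04,-0.005,0],[0,0,0]],
    [[0.04,-0.005,0],[0,0,0]],
    [[0,0,0],[0,0,0]],
    [[-0.3,0.04,0],[0,0,0]],
    [[-0.7,0.09,0],[0,0,0]],
    [[-0.7,0.09,2],[0,0,0]],
    [[-0.7,0.09,4],[0,0,0]],
    [[-0.9,2,6],[0,0,0]],
    [[-1,4,6],[0,0,0]],
    [[-1,6,6],[0,0,0]]
  ]
}}

```text
time: 17.4
tool_pos: [569.6, 290.3, 180.9]
tcp_rot: [179.9, 0.3, 173.0]
ft_force: [1.2, 0.3, 0.2]
finger_gap: 85.0
grip_force: 0.0
```

Call:
{"method": "send_rows", "body": {
  "steps": [
    [[-1,2,0],[0,0,0]],
    [[-2,4,0],[0,0,0]],
    [[-2,4,0],[0,0,0]],
    [[-2,4,0],[0,0,0]]
  ]
}}

```text
time: 17.9
tool_pos: [508.3, 408.9, 178.0]
tcp_rot: [-180.0, 0.0, 173.1]
ft_force: [-0.5, -0.0, 0.4]
finger_gap: 85.5
grip_force: 0.0
```

Run:
```python
from h import *
look([652,113,-.12],'p5.png')
s=snapshot("top")
print(fit(STOP,np.maximum(0,finder.trace("bench_stop","top")[0]["mask"].astype(float)),T,s)[0])
for l in ["grey_box","oil_bottle","culture_dish"]:
    f=finder.trace(l,"top")[0]; r=cv2.minAreaRect(cv2.findNonZero(f["mask"].astype(np.uint8))); print(l,np.round(toz(s,*r[0],34 if 'box' in l else 15)))
s=snapshot("scene"); save("sc5.png",np.ascontiguousarray(s["img"][130:330,180:380]),3)
```

```text
box local [-44.   66.1  -0.2] world [ 6.54004e+02  1.13416e+02 -1.26000e-01] resid (np.float64(93.12549019607842), np.uint64(1736)) tcp local [-223.9  340.6] F [-0.  -0.1  0.4] 17.95
[ 6.8956e+02  4.2440e+01 -1.2272e-01]
grey_box [ 532. -264.   34.]
oil_bottle [444.  37.  15.]
culture_dish [454. -42.  15.]
```

View pics/p5.png

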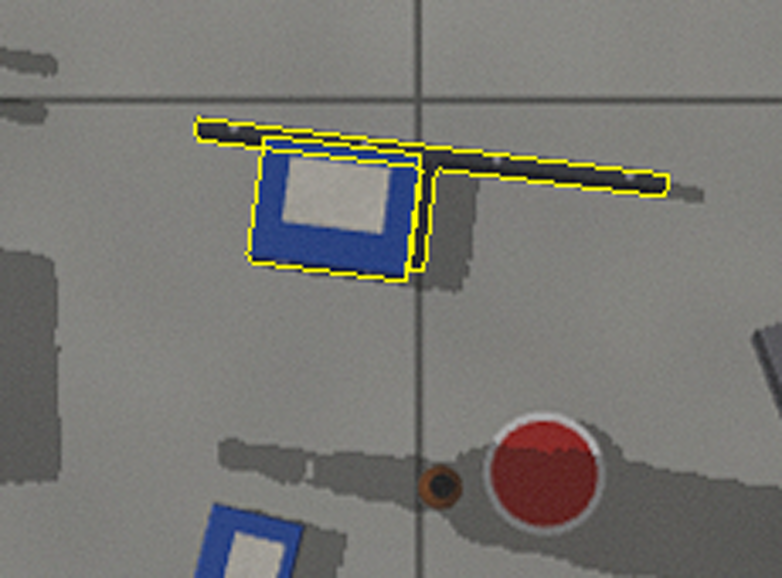

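View pics/sc5.png

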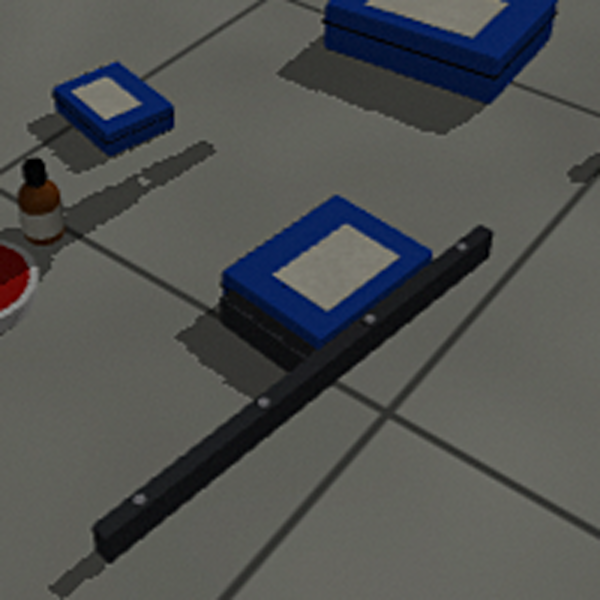

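Both views show the blue box tight against the rail and the middle stop: (335,210) in the top crop, (325,270) in the scene crop. It fits at local (-44, 66.1) with -0.2° yaw, which is within the calibration error of home. The grey box, bottle and dish haven't moved, so I'm handing in.

```bash
python3 -c "
from h import *
print(order.hand_in())"
```

```text
the job is handed in; nothing more can be done
None
```

The medium blue slide box is flush against the long rail with its end against the middle stop, the grey box, bottle and dish were not disturbed, and the job was handed in at about 18 s; no verdict came back.

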